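# Vent a media bottle's cap for the autoclave

### The job

Get the larger of the two media bottles ready for the autoclave: its cap is only loosely started, so screw it down clockwise until it bottoms out, then back it off a quarter turn so that the bottle can vent, and keep hold of it there. The program finishes while the gripper is still holding the cap, with its fingers either side of it. Leave the smaller bottle's cap alone and the other things on the bench where they are.

Things in the scene. Friction and masses are not known exactly. Their poses are not given: they have to be found in the camera images.
- large_cap_center (a point): Cap of the larger (taller) media bottle: ribbed blue screw cap, 52 mm in diameter, 26 mm tall, a raised rib on top from centre to rim. Point: its centre, half-way up, on its upright axis; 173 mm above the bench when home, rising 6 mm per turn unscrewed. It starts 0.38 to 0.7 turn short. The bare neck (40 mm across) goes 17 mm on down to the shoulder.
- large_cap (a joint): Turn of the larger bottle's cap about its upright axis, rad: 0 is fully home (bottomed out, a hard stop), growing as it is unscrewed (anticlockwise from above; right-hand thread). Light thread friction, about 0.08 N m, no spring: it stays where it is left. Starts between 2.4 and 4.4; the thread ends at 5.5.
- large_bottle: The larger glass media bottle, 86 mm in diameter, its body 115 mm high to the shoulder, clamped upright and immovable in a round steel bench stand 116 mm across with a clamp ring 45 mm above the bench. Origin: centre of the stand's underside, on the bottle's axis, z up.
- small_bottle: The smaller glass media bottle, 68 mm in diameter, its body 67 mm high to the shoulder, in a like stand 116 mm across, fixed; the top of its cap is about 140 mm above the bench. Its cap is to be left alone. Origin: centre of the stand's underside. The two bottles may have either place.
- small_cap_rib (a point): The outer end of the rib on top of the smaller bottle's cap (a cap of the same size and kind as the other), 22 mm from the cap's axis. It is to stay as it is.
- beaker_center (a point): Empty glass beaker, 68 mm in diameter, 85 mm tall, loose; the point is its centre, half-way up.
- cups_center (a point): Stack of clear plastic cups, 73 mm in diameter at the rim, 109 mm tall, loose; the point is its centre, half-way up.
- carton_center (a point): Small cardboard carton, 60 x 90 x 45 mm (its x, y, z), loose; the point is its centre, half-way up.
Not all that is in view belongs to the job. What is shaped like the large_bottle but purple is not meant.

How it is judged:
By the outcome, as a careful person would: the job done as asked, in the order asked, and still so for the second after the job is handed in, while the arm keeps its last pose, push and grip.
It also fails if it takes over 61 s, if anything falls off the work surface, if the arm or the gripper's body presses on something with over 40 N, if the wrist force passes 120 N, or if a joint passes its speed limit or range.

### The arm

A 6-joint arm with a two-finger parallel gripper is mounted at the origin on the work surface. World frame = base frame: x ahead of the robot, y to its left, z up, the work surface at z = 0. Lengths are in mm, angles in rad, forces in N, time in s.
With the tool pointing down it reaches from about 300 to 875 mm from the base axis. Payload 6.4 kg.
Tool frame: the origin (TCP) lies on the centre line of the jaws, within the pads' length; the fingertips stand 11 mm ahead of it and the grasp point (between the pads) lies 8 mm behind it; z points along the fingers, y is the direction in which the jaws open and shut (so a half turn about z gives the same grasp; the last joint's range is limited). The gripper opens to 85 mm and grips with 20 to 120 N. Pads are 22 mm wide; open, the fingers measure 114 mm over their backs; the gripper's body (76 mm by 85 mm) begins 54 mm behind the grasp point. The pads swing forward as they close: fully open they stand 13 mm farther back than shut.
Start: joints at [-1.522, 0.181, 1.607, -0, 1.354, -0.206], TCP at [144.945, -556.446, 242.288] pointing down, gripper open.
Joint ranges: [-2.99, 2.99], [-0.89, 2.07], [0.3, 2.58], [-1.14, 4.28], [0, 2.63], [-3.12, 3.12]. Speed limits (rad/s): [2.57, 2.57, 3.01, 3.14, 3.14, 3.14].

### API

Orientations are given as a unit quaternion [w, x, y, z].
In Python, from workcell import manip gives the robot as it stands.
- The arm moves only by the shell command python3 -m creep 'ROWS' [OPENING]. ROWS is JSON, a list of rows, each a list of 4 numbers: the shift along the tool's x, y, z in cm, then the turn about the tool's z in rad. A call has 1 to 12 rows; each row is the pose to reach, as a shift and turn from the pose commanded when the call began, along the tool's axes at that moment; what a row does not reach only later rows make up. A row lasts 1/12 s, in which the tool goes at most 41.7 mm and 7.16 degrees, less where a joint would pass 70% of its speed; a pose out of reach is approached as far as the arm can. A call with a gripper value outside its range is refused whole. OPENING is the opening, from 0 (shut) to 1 (fully open), set as the call begins (- or left out, the last holds). The fingers move at their own pace and stop on an object; the grip force is fixed at half the most. Time passes only in rows, so rows that repeat a pose let the fingers close. It gives the time, the measured TCP pose, the force and the opening at its end, in the units of the state.
- manip.read_state(): the state, without advancing time (a new reading comes with each control period).
- manip.snapshot(name): name is "scene" or "top" or "wrist"; returns the picture (480x640x3 uint8, blue, green, red); there is no depth.
- manip.camera_params(name): a dict with "fov_y" (degrees; the focal length in pixels is half the picture's height over the tangent of half this angle, whatever the lens; pixels are square), "cx", "cy" (the principal point, pixels), "k1" (the pictures are not rectified: a ray, as slopes to the right and down, at radius r is drawn at 1 + k1 r^2 times it, then the intrinsics apply), "world_from_camera" (4x4, takes a point from camera to world coordinates); the wrist camera has in their place "hand_eye" (4x4, takes a point from camera to tool coordinates, whose origin is the TCP and whose axes are the flange's). Camera axes: x right, y up, looking along -z (the intrinsics and any distortion apply to the point x, -y, -z); pixel columns grow to the right and rows downward; lengths in mm; the calibration is good to about 2 mm. A picture is of the moment at which its call begins: read the wrist's pose just before it. camera_params takes no time and is no camera call.
- manip.close_job(): hands the job in, once; it reports no verdict.
The state is a dict: "time": time; "joint_positions": joint angles; "dq": joint speeds; "joint_torque": joint torques, N m; "tcp_pos": TCP position; "orientation": TCP orientation; "force": force on the tool from outside, world axes, zero at the start; "ft_torque": the same for the moment, N m; "width": opening from 0.0 (shut) to 1.0 (fully open).
Only numpy, scipy, OpenCV 4.12 (cv2) and the standard library are available. Lean on these libraries where they do the work, as an engineer would, in place of code of your own. Each camera call takes 0.05 s, during which the arm holds its last target.

## Working session

There is one attempt and no reset: what is moved stays moved. The work goes in short steps, Python scripts to look and compute and a shell command to move; the robot and the scene stay as the last step left them, time stands still between calls to the robot, and variables do not carry over. Pictures are saved under pics/ and viewed, and the job is handed in when it is done.

```bash
ls; mkdir -p pics; python3 - <<'E'
from workcell import manip
import cv2
s=manip.read_state();print(s)
for n in("scene","top"):
    cv2.imwrite(f"pics/{n}0.png",manip.snapshot(n))
for n in("scene","top","wrist"):print(n,manip.camera_params(n))
E
```

```text
pics
{'time': 0.0, 'joint_positions': array([-1.52227173e+00,  1.81552738e-01,  1.60802554e+00,  7.93096260e-06,
        1.35381664e+00, -2.06291398e-01]), 'dq': array([-0.00065025,  0.00018097, -0.00033172,  0.0007021 , -0.00139453,
       -0.00026537]), 'joint_torque': array([-1.33171612e-03, -4.44873726e+01, -3.51338446e+01, -3.38167310e-04,
        9.09426453e-03, -1.48156943e-05]), 'tcp_pos': array([ 144.93566725, -555.86792436,  241.36909859]), 'orientation': array([-8.98025411e-04,  9.91894281e-01,  1.27062675e-01,  7.48704070e-05]), 'force': array([-0.34502717,  0.29460971, -0.29670142]), 'ft_torque': array([ 0.03735322,  0.02410483, -0.02008481]), 'width': 0.9986378522679635}
scene {'fov_y': 43.11738436504241, 'cx': 309.4074813451345, 'cy': 241.08859315483556, 'k1': -0.1568609992328471, 'world_from_camera': array([[-7.13620459e-01, -4.04896174e-01,  5.71668548e-01,
         1.45996523e+03],
       [ 7.00498697e-01, -4.20462272e-01,  5.76639449e-01,
         8.49002051e+02],
       [ 6.88594971e-03,  8.11954781e-01,  5.83679722e-01,
         1.00755451e+03],
       [ 0.000000
[... 314 characters left out ...]
-1.50533618e-03,  1.96908835e-03,
        -2.26897312e+01],
       [ 1.74099045e-03,  1.38855940e-01,  9.90311061e-01,
         1.21683609e+03],
       [ 0.00000000e+00,  0.00000000e+00,  0.00000000e+00,
         1.00000000e+00]])}
wrist {'fov_y': 69.52137257537746, 'cx': 314.62079191694545, 'cy': 233.01044359627477, 'k1': -0.06462609087756285, 'hand_eye': array([[-3.89880418e-04,  9.60324109e-01,  2.78886096e-01,
         7.02411279e+01],
       [ 9.99999713e-01,  5.55679618e-04, -5.15451395e-04,
         1.31438981e-01],
       [-6.49971720e-04,  2.78885815e-01, -9.60324049e-01,
        -1.33345076e+02],
       [ 0.00000000e+00,  0.00000000e+00,  0.00000000e+00,
         1.00000000e+00]])}
```

View pics/scene0.png

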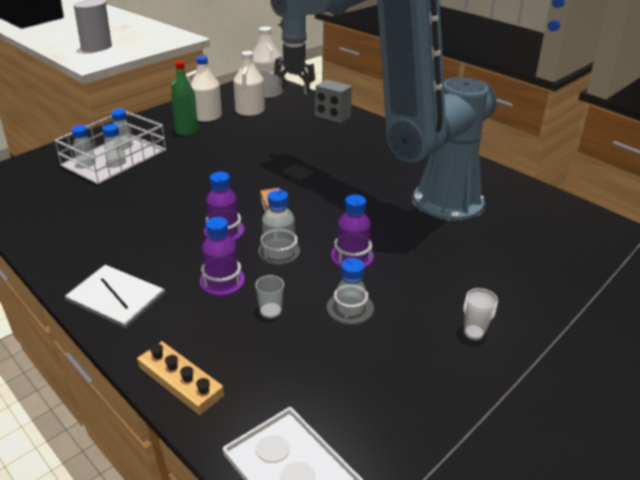

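View pics/top0.png

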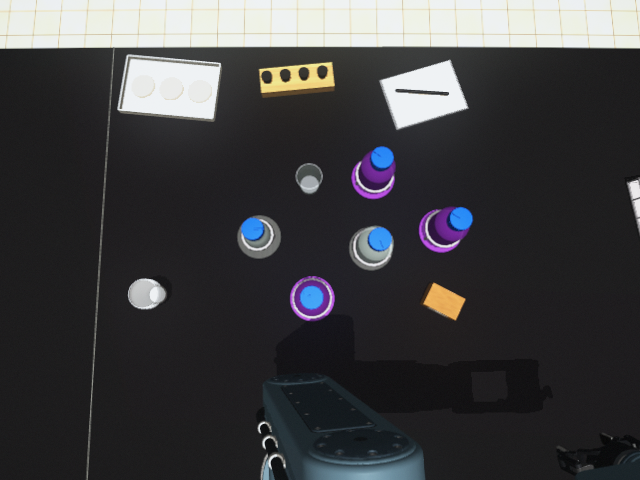

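The scene picture shows five blue-capped bottles. Three are purple: scene (220,200), (218,255) and (355,230). The clear tall one is at scene (278,222) / top (379,240), and the clear short one is at scene (352,288) / top (254,230). The clear tall one fits large_bottle, so I'll measure it and confirm in a crop.

```bash
cat >h.py <<'E'
import numpy as np,cv2
from workcell import manip
from scipy.spatial.transform import Rotation as R
def T_tool(s):
    q=s["orientation"];T=np.eye(4);T[:3,:3]=R.from_quat([q[1],q[2],q[3],q[0]]).as_matrix();T[:3,3]=s["tcp_pos"];return T
def cam(name,s=None):
    p=manip.camera_params(name);f=240/np.tan(np.radians(p["fov_y"]/2))
    W=p["world_from_camera"] if name!="wrist" else T_tool(s)@p["hand_eye"]
    return p,f,W
def ray(name,uv,s=None):
    p,f,W=cam(name,s);x=(uv[0]-p["cx"])/f;y=(uv[1]-p["cy"])/f
    rd=np.hypot(x,y);r=rd
    for _ in range(20): r=rd/(1+p["k1"]*r*r)
    k=r/rd if rd>0 else 1
    d=W[:3,:3]@np.array([x*k,-y*k,-1]);return W[:3,3],d/np.linalg.norm(d)
def onz(name,uv,z,s=None):
    o,d=ray(name,uv,s);return o+d*(z-o[2])/d[2]
def tri(r1,r2):
    (o1,d1),(o2,d2)=r1,r2
    A=np.stack([d1,-d2],1);t=np.linalg.lstsq(A,o2-o1,rcond=None)[0]
    a=o1+d1*t[0];b=o2+d2*t[1];return (a+b)/2,np.linalg.norm(a-b)
def proj(name,X,s=None):
    p,f,W=cam(name,s);c=np.linalg.inv(W)@np.append(X,1);x=c[0]/-c[2];y=-c[1]/-c[2];k=1+p["k1"]*(x*x+y*y)
    return x*k*f+p["cx"],y*k*f+p["cy"]
def blue(im):
    h=cv2.cvtColor(im,cv2.COLOR_BGR2HSV)
    return cv2.inRange(h,(98,130,90),(116,255,255))
E
python3 - <<'E'
from h import *
for n in("top","scene"):
    im=cv2.imread(f"pics/{n}0.png");m=blue(im)
    k,l,st,c=cv2.connectedComponentsWithStats(m)
    for i in range(1,k):
        if st[i,4]>60:
            print(n,c[i].round(1),st[i],onz(n,c[i],188 if n=="top" else 176).round(1))
im=cv2.imread("pics/top0.png");a=im[190:290,330:430];b=cv2.imread("pics/scene0.png")[180:280,230:330]
cv2.imwrite("pics/crop0.png",np.hstack([cv2.resize(a,(400,400),interpolation=2),cv2.resize(b,(400,400),interpolation=2)]))
for uv in [(372,248),(259,237),(374,178),(441,230),(312,299),(309,184),(444,301)]:print(uv,onz("top",uv,0).round(0),onz("top",uv,45).round(0))
E
```

```text
top [381.7 157.3] [371 146  23  25 429] [ 760.5 -176.2  188. ]
top [460.6 218.3] [449 207  24  24 444] [ 617.6 -351.7  188. ]
top [252.1 228.6] [241 217  23  24 414] [594.8 119.1 188. ]
top [379.6 238.7] [368 227  24  24 449] [ 571.4 -167.2  188. ]
top [311.1 297. ] [300 286  23  23 432] [441.7 -13.6 188. ]
scene [557.7   2.7] [553   0  11   7  69] [-2131.2  -684.6   176. ]
scene [553.4  25.2] [548  21  12  10  87] [-1615.8  -464.7   176. ]
scene [201.6  59.4] [197  56  10   8  69] [   64.2 -1202.3   176. ]
scene [118.1 114.3] [111 109  14  12 139] [ 596.5 -950.9  176. ]
scene [110.  129.6] [102 123  16  14 181] [ 677.5 -860.6  176. ]
scene [ 79.1 131.1] [ 72 125  15  13 158] [ 755.5 -927.1  176. ]
scene [219.3 179.8] [209 171  21  20 328] [ 622.  -348.8  176. ]
scene [278.1 199.6] [268 189  21  22 349] [ 574.8 -160.3  176. ]
scene [355.  203.6] [345 194  22  21 374] [445.3  -9.  176. ]
scene [216.7 227.1] [205 217  23  22 399] [ 767.  -170.2  176. ]
scene [352.1 269.9] [341 258  24  25 476] [653.8 170.3 176. ]
(372, 248) [ 573. -173.    0.] [ 567. -168.   45.]
(259, 237) [603. 126.   0.] [596. 121.  45.]
(374, 178) [ 763. -182.    0.] [ 751. -176.   45.]
(441, 230) [ 621. -358.    0.] [ 614. -346.   45.]
(312, 299) [439. -14.   0.] [439. -15.  45.]
(309, 184) [747.  -6.   0.] [735.  -7.  45.]
(444, 301) [ 433. -359.    0.] [ 433. -346.   45.]
```

View pics/crop0.png

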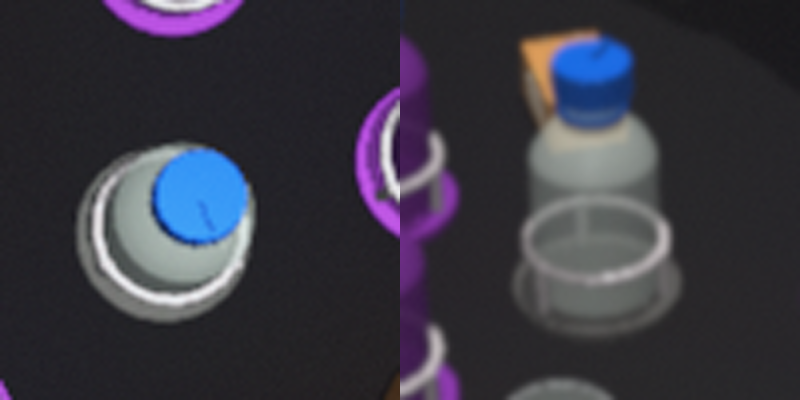

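The crop confirms it: clear glass, tall, not purple, with a blue cap whose rib shows at top (381,243). Its axis is near (573,-165). I'll move above it.

```bash
python3 -m creep '[[3,-1.5,-1,0],[6,-3,-2,0],[9.5,-5,-3,0],[13,-7,-4,0],[17,-9,-5,0],[20.5,-11,-5,0],[24,-12.7,-5,0],[27.5,-14.5,-5,0],[31,-16.3,-5,0],[34.5,-18.2,-5,0],[38,-20,-5,0],[41,-21.6,-5,0]]' 1
```

```text
time: 1.1
tcp_pos: [488.6, -241.8, 292.0]
orientation: [-0.0, 0.992, 0.127, -0.0]
force: [1.0, -0.8, 0.0]
width: 1.001
```

```bash
python3 -m creep '[[3,-1.5,0,-0.06],[6,-3,0,-0.18],[8,-4.2,0,-0.3],[9.5,-5,0,-0.42],[10,-5.3,0,-0.54],[10,-5.3,0,-0.66],[10,-5.3,0,-0.78],[10,-5.3,0,-0.9],[10,-5.3,0,-1.02],[10,-5.3,0,-1.14],[10,-5.3,0,-1.26],[10,-5.3,0,-1.38]]' && python3 -m creep '[[0,0,0,-0.12],[0,0,0,-0.24],[0,0,0,-0.36],[0,0,0,-0.48],[0,0,0,-0.6],[0,0,0,-0.72],[0,0,0,-0.84],[0,0,0,-0.96],[0,0,0,-1.08],[0,0,0,-1.2],[0,0,0,-1.32],[0,0,0,-1.44]]' &&  python3 -m creep '[[0,0,0,-0.12],[0,0,0,-0.24],[0,0,0,-0.36],[0,0,0,-0.48],[0,0,0,-0.6],[0,0,0,-0.72],[0,0,0,-0.84],[0,0,0,-0.84],[0,0,0,-0.84],[0,0,0,-0.84]]'
python3 - <<'E'
from h import *
s=manip.read_state();im=manip.snapshot("wrist");cv2.imwrite("pics/w1.png",im)
print(s["joint_positions"].round(3),s["tcp_pos"].round(1),s["orientation"].round(4),s["time"],s["force"],s["ft_torque"])
m=blue(im);k,l,st,c=cv2.connectedComponentsWithStats(m)
for i in range(1,k):
    if st[i,4]>800: print(c[i].round(1),st[i],onz("wrist",c[i],188,s).round(1))
E
```

```text
time: 2.1
tcp_pos: [570.4, -167.4, 291.7]
orientation: [-0.001, 0.682, 0.731, -0.0]
force: [-0.3, 1.0, 0.6]
width: 0.999
time: 3.1
tcp_pos: [570.4, -167.4, 291.7]
orientation: [-0.001, 0.03, 1.0, 0.0]
force: [-0.3, 0.2, 0.5]
width: 0.997
time: 3.93
tcp_pos: [570.5, -167.5, 292.0]
orientation: [-0.0, -0.375, 0.927, 0.0]
force: [0.1, 0.5, -0.4]
width: 1.001
[-0.485  0.188  1.498  0.     1.456 -2.826] [ 570.5 -167.5  292. ] [-2.000e-04 -3.754e-01  9.269e-01  2.000e-04] 3.9333 [ 0.10077791  0.48548856 -0.43532528] [-0.06277932  0.02569092 -0.019353  ]
[ 78.4 102.9] [  33   61   95   83 5988] [ 613.5 -346.2  188. ]
[313.6 236.5] [ 278  198   73   76 4118] [ 571. -168.  188.]
[567.1 249. ] [ 524  215   86   72 4724] [445.4 -24.  188. ]
```

View pics/w1.png

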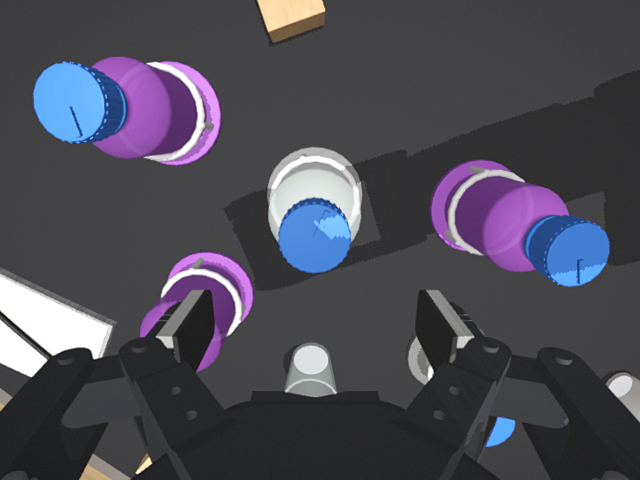

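The wrist view shows the cap at (314,236), cast to (571,-168) and agreeing with the top view to 1 mm. j6 is at -2.83, which leaves about 5.9 rad of clockwise turn. Next I descend 126 mm with the jaws open.

```bash
python3 -m creep '[[0,0,1.5,0],[0,0,3.5,0],[0,0,5.5,0],[0,0,7.5,0],[0,0,9,0],[0,0,10.2,0],[0,0,11.2,0],[0,0,12,0],[0,0,12.6,0],[0,0,12.6,0],[0,0,12.6,0]]' 1
python3 - <<'E'
from h import *
s=manip.read_state();im=manip.snapshot("wrist");cv2.imwrite("pics/w2.png",im)
print(s["tcp_pos"],s["force"],s["ft_torque"])
E
```

```text
time: 4.9
tcp_pos: [570.9, -167.7, 166.5]
orientation: [0.0, -0.377, 0.926, -0.0]
force: [0.1, 0.1, 0.4]
width: 1.003
[ 570.86494314 -167.68435456  166.51849641] [0.11121397 0.12009817 0.43532708] [-0.00498305  0.00157801 -0.01339923]
```

View pics/w2.png

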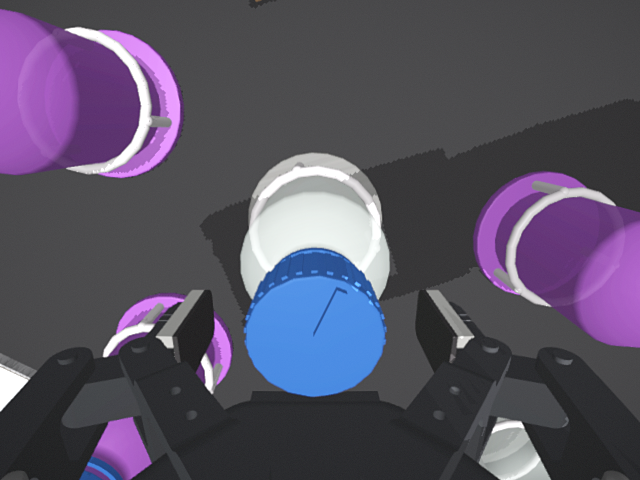

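The cap sits centred between the fingers, with its centre at (315,335). The rib tip at (337,290) is visible, so slip can be watched. Closing.

```bash
python3 -m creep '[[0,0,0,0],[0,0,0,0],[0,0,0,0],[0,0,0,0],[0,0,0,0],[0,0,0,0],[0,0,0,0],[0,0,0,0]]' 0
python3 - <<'E'
from h import *
s=manip.read_state();im=manip.snapshot("wrist");cv2.imwrite("pics/w3.png",im)
print(s["tcp_pos"],s["force"],s["ft_torque"],s["width"],s["joint_torque"][5])
E
```

```text
time: 5.62
tcp_pos: [570.9, -167.7, 167.2]
orientation: [0.0, -0.377, 0.926, -0.0]
force: [-1.7, 1.2, 6.8]
width: 0.592
[ 570.92285159 -167.65711596  167.15550213] [-1.73721251  1.15413308  6.80062823] [ 0.22357928  0.30540497 -0.02862524] 0.5923301409626635 -0.0007433932842104696
```

View pics/w3.png

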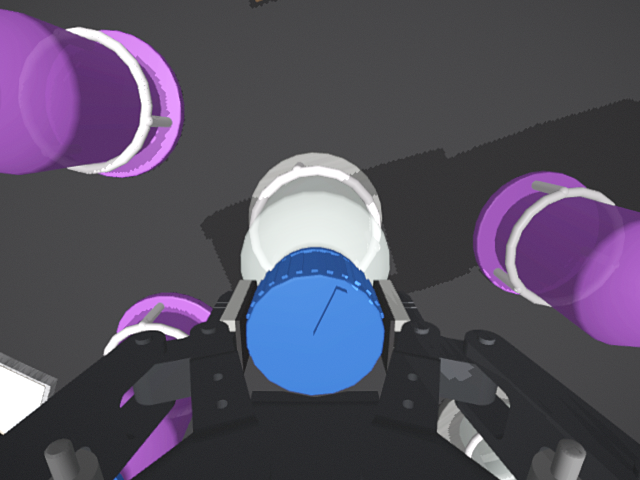

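The grip is good: width 0.592 and the rib unmoved. Now I screw clockwise (+ about tool z), following the thread down at 0.095 cm/rad. The cap starts at 2.4 rad or more, so 2.16 rad is safe before I check.

```bash
python3 -m creep '[[0,0,0.005,0.04],[0,0,0.01,0.12],[0,0,0.02,0.21],[0,0,0.03,0.3],[0,0,0.04,0.39],[0,0,0.045,0.48],[0,0,0.055,0.57],[0,0,0.065,0.66],[0,0,0.07,0.75],[0,0,0.08,0.84],[0,0,0.09,0.93],[0,0,0.1,1.02]]'
python3 - <<'E'
from h import *
s=manip.read_state();print(s["force"],s["ft_torque"],s["joint_positions"][5],s["joint_torque"][5])
E
python3 -m creep '[[0,0,0.01,0.09],[0,0,0.02,0.18],[0,0,0.03,0.27],[0,0,0.035,0.36],[0,0,0.045,0.45],[0,0,0.05,0.54],[0,0,0.06,0.63],[0,0,0.07,0.72],[0,0,0.08,0.81],[0,0,0.085,0.9],[0,0,0.095,1.0],[0,0,0.105,1.1]]'
python3 - <<'E'
from h import *
s=manip.read_state();im=manip.snapshot("wrist");cv2.imwrite("pics/w4.png",im)
print(s["tcp_pos"],s["force"],s["ft_torque"],s["joint_positions"][5],s["joint_torque"][5])
E
```

```text
time: 6.67
tcp_pos: [570.5, -165.9, 166.1]
orientation: [-0.0, 0.125, 0.992, 0.001]
force: [-3.2, 7.9, 9.5]
width: 0.595
[-3.22265061  7.90072405  9.5053948 ] [1.20106774 0.70485974 0.06397396] -1.8047157578299287 -1.3377225771546364
time: 7.67
tcp_pos: [571.8, -164.6, 165.1]
orientation: [-0.0, 0.625, 0.781, 0.002]
force: [2.2, 12.1, 5.6]
width: 0.593
[ 571.82311857 -164.55035185  165.10575431] [ 2.24453774 12.13976906  5.58537769] [ 1.86405188 -0.40520407  0.11924517] -0.7042548321835277 -1.5175071358680725
```

View pics/w4.png

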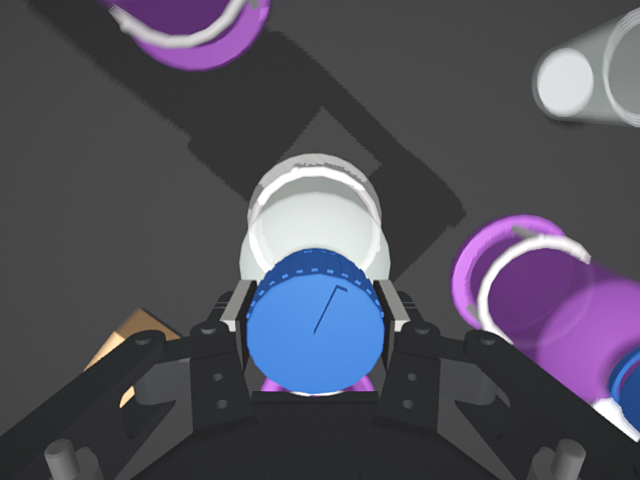

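There's no slip: the rib is still at (337,290). Thread torque is 0.12 N m. The lateral force of about 12 N comes from roughly 2 mm of centring error: the TCP circles around about (572.4,-166.7). I'll shift the command by that and carry on in shorter bites until the stop shows.

```bash
cat >st.py <<'E'
from h import *
s=manip.read_state();print(s["time"],s["tcp_pos"].round(1),"F",s["force"].round(1),"M",s["ft_torque"].round(2),"j6",s["joint_positions"][5].round(3),"t6",s["joint_torque"][5].round(2))
E
python3 -m creep '[[0.04,0.08,0.01,0.05],[0.08,0.17,0.01,0.1],[0.08,0.17,0.02,0.18],[0.08,0.17,0.02,0.26]]' ; python3 st.py
python3 -m creep '[[0,0,0.01,0.08],[0,0,0.02,0.16],[0,0,0.03,0.24]]' >/dev/null; python3 st.py
```

```text
time: 8.05
tcp_pos: [572.4, -164.4, 164.8]
orientation: [-0.001, 0.721, 0.693, 0.001]
force: [-1.2, 7.8, 6.3]
width: 0.594
8.05 [ 572.4 -164.4  164.8] F [-1.2  7.8  6.3] M [1.28 0.23 0.12] j6 -0.442 t6 -1.26
8.3 [ 572.5 -165.8  164.7] F [-5.2 -5.2  6.1] M [-0.9   0.85  2.17] j6 -0.205 t6 1.07
```

Mz jumped from 0.12 to 2.17 N m after 2.62 rad of turn, which is the hard stop. I'll check for slip.

```bash
python3 -m creep '[[0,0,0,0.04],[0,0,0,0.04],[0,0,0,0.04]]'; python3 st.py
python3 - <<'E'
from h import *
im=manip.snapshot("wrist");cv2.imwrite("pics/w5.png",im)
a=[cv2.resize(cv2.imread(f"pics/{n}.png")[240:410,200:430],(400,296)) for n in("w4","w5")]
cv2.imwrite("pics/c5.png",np.hstack(a))
E
```

```text
time: 8.55
tcp_pos: [572.2, -166.7, 164.7]
orientation: [0.001, 0.808, 0.589, -0.001]
force: [-2.4, 0.2, 6.3]
width: 0.597
8.55 [ 572.2 -166.7  164.7] F [-2.4  0.2  6.3] M [-0.08  0.54  2.21] j6 -0.17 t6 2.28
```

View pics/c5.png

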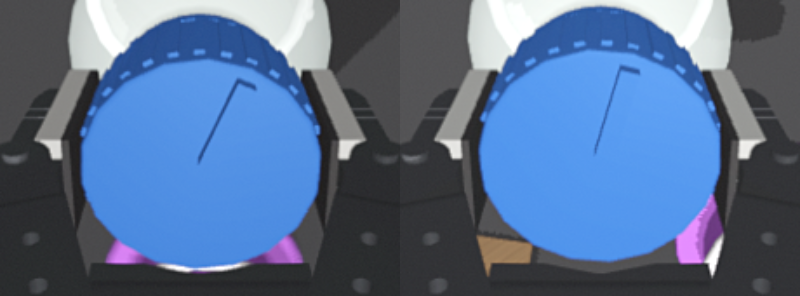

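The rib lagged about 9° behind the fingers at a sustained 2.2 N m, so the fingers slip on the cap while it stays still. That makes it bottomed out at 0. I'll measure the rib's world angle here as reference, then back off π/2 anticlockwise, rising 1.5 mm.

```bash
cat >rib.py <<'E'
from h import *
import sys
def rib(im,s,z,dbg=None):
    hsv=cv2.cvtColor(im,cv2.COLOR_BGR2HSV);g=cv2.cvtColor(im,cv2.COLOR_BGR2GRAY)
    m=blue(im)
    p,f,W=cam("wrist",s)
    c0=np.array([*onz("wrist",(313,330),z,s)])
    # cap-top disc (ellipse of projected circle about bottle axis)
    C=np.array([572.4,-166.6,z])
    th=np.linspace(0,2*np.pi,80)
    poly=np.array([proj("wrist",C+22.5*np.array([np.cos(t),np.sin(t),0]),s) for t in th]).astype(np.int32)
    M=np.zeros(g.shape,np.uint8);cv2.fillPoly(M,[poly],255)
    bg=cv2.medianBlur(g,31);d=((bg.astype(int)-g)>18)&(M>0)
    k,l,st,_=cv2.connectedComponentsWithStats(d.astype(np.uint8))
    i=1+np.argmax(st[1:,4]);ys,xs=np.where(l==i)
    P=np.array([onz("wrist",(x,y),z,s)[:2] for x,y in zip(xs,ys)])
    # keep the long straight edge: robust line
    v=cv2.fitLine(P.astype(np.float32),cv2.DIST_HUBER,0,.01,.01).ravel()
    # orient outward
    dd=P-C[:2];r=np.hypot(*dd.T);far=P[r>r.max()-4].mean(0);near=P[r<r.min()+4].mean(0)
    a=np.arctan2(v[1],v[0]);o=np.arctan2(*(far-near)[::-1])
    if np.cos(a-o)<0:a+=np.pi
    print("n",len(xs),"px",(xs.min(),ys.min(),xs.max(),ys.max()),"near",near.round(1),"far",far.round(1),"line deg",np.degrees(a).round(1)%360)
E
python3 - <<'E'
from rib import *
s=manip.read_state();im=cv2.imread("pics/w5.png");rib(im,s,186)
x=T_tool(s)[:3,0];print("tool yaw",np.degrees(np.arctan2(x[1],x[0])))
for a,b in [((312.1,328),(327.7,279.1))]:
    A=onz("wrist",a,186,s);B=onz("wrist",b,186,s);print(A.round(1),B.round(1),np.degrees(np.arctan2(B[1]-A[1],B[0]-A[0])))
E
```

```text
n 124 px (np.int64(312), np.int64(277), np.int64(337), np.int64(327)) near [ 572.6 -162.4] far [ 583.2 -148.6] line deg 54.8
tool yaw 72.17926708642297
[ 571.3 -164.9  186. ] [ 582.5 -148.   186. ] 56.43065701771612
```

```bash
python3 -m creep '[[0,0,0,-0.05],[0,0,-0.01,-0.12],[0,0,-0.015,-0.2],[0,0,-0.02,-0.28],[0,0,-0.03,-0.36],[0,0,-0.035,-0.44],[0,0,-0.045,-0.52],[0,0,-0.05,-0.6],[0,0,-0.06,-0.68],[0,0,-0.07,-0.76],[0,0,-0.075,-0.84],[0,0,-0.08,-0.9]]'; python3 st.py
python3 -m creep '[[0,0,-0.01,-0.08],[0,0,-0.015,-0.16],[0,0,-0.02,-0.24],[0,0,-0.03,-0.32],[0,0,-0.035,-0.4],[0,0,-0.045,-0.48],[0,0,-0.05,-0.56],[0,0,-0.06,-0.62],[0,0,-0.065,-0.66],[0,0,-0.065,-0.66],[0,0,-0.065,-0.66]]'; python3 st.py
python3 - <<'E'
from rib import *
s=manip.read_state();im=manip.snapshot("wrist");cv2.imwrite("pics/w6.png",im);rib(im,s,187.5)
x=T_tool(s)[:3,0];print("tool yaw",np.degrees(np.arctan2(x[1],x[0])))
cv2.imwrite("pics/c6.png",cv2.resize(im[240:410,200:430],(690,510)))
cv2.imwrite("pics/top6.png",manip.snapshot("top"))
E
```

```text
time: 9.6
tcp_pos: [572.6, -166.7, 165.5]
orientation: [0.001, 0.472, 0.882, -0.0]
force: [-0.9, 0.7, 5.1]
width: 0.593
9.6 [ 572.6 -166.7  165.5] F [-0.9  0.7  5.1] M [ 0.03  0.27 -0.05] j6 -1.07 t6 0.6
time: 10.52
tcp_pos: [572.8, -166.4, 166.2]
orientation: [0.001, 0.162, 0.987, -0.0]
force: [-0.8, 1.3, 4.7]
width: 0.594
10.5167 [ 572.8 -166.4  166.2] F [-0.8  1.3  4.7] M [0.25 0.08 0.08] j6 -1.726 t6 -0.01
n 132 px (np.int64(312), np.int64(278), np.int64(341), np.int64(328)) near [ 568.1 -165.8] far [ 554.8 -154.1] line deg 141.5
tool yaw 161.29810671608365
```

View pics/c6.png

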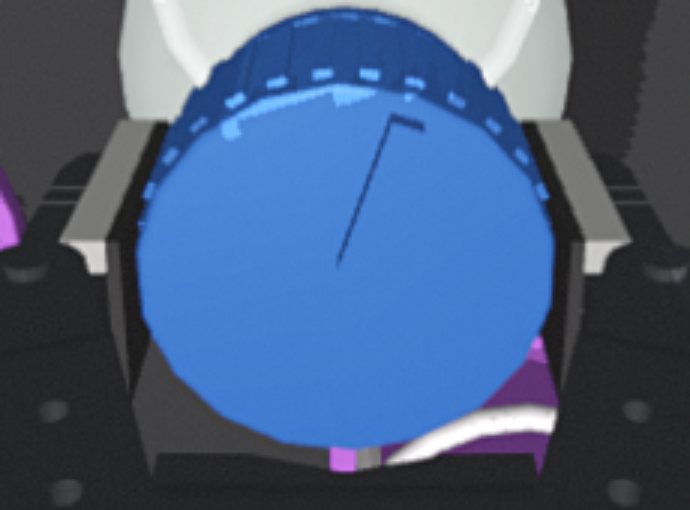

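The tool backed off 89.1°, but the rib (same measure both times) turned 86.7°: about 2.4° was elastic unwind at the stop. I'll add about 0.055 rad.

```bash
python3 -m creep '[[0,0,-0.003,-0.03],[0,0,-0.005,-0.055],[0,0,-0.005,-0.055],[0,0,-0.005,-0.055],[0,0,-0.005,-0.055]]'; python3 st.py
python3 - <<'E'
from rib import *
s=manip.read_state();im=manip.snapshot("wrist");cv2.imwrite("pics/w7.png",im);rib(im,s,187.5);rib(im,s,186.5)
x=T_tool(s)[:3,0];print("tool yaw",np.degrees(np.arctan2(x[1],x[0])))
a=[cv2.resize(cv2.imread(f"pics/{n}.png")[260:350,270:360],(400,400),interpolation=2) for n in("w5","w7")]
cv2.imwrite("pics/c7.png",np.hstack(a))
cv2.imwrite("pics/s7.png",manip.snapshot("scene"));cv2.imwrite("pics/top7.png",manip.snapshot("top"))
E
```

```text
time: 11.03
tcp_pos: [572.8, -166.4, 166.2]
orientation: [0.001, 0.135, 0.991, -0.0]
force: [-0.5, 1.1, 5.2]
width: 0.59
11.0333 [ 572.8 -166.4  166.2] F [-0.5  1.1  5.2] M [0.24 0.06 0.08] j6 -1.781 t6 0.07
n 137 px (np.int64(312), np.int64(278), np.int64(341), np.int64(328)) near [ 568.1 -166. ] far [ 554.1 -155. ] line deg 144.5
n 140 px (np.int64(312), np.int64(278), np.int64(341), np.int64(328)) near [ 568.7 -166.1] far [ 554.5 -154.9] line deg 144.6
tool yaw 164.444132676955
```

View pics/c7.png

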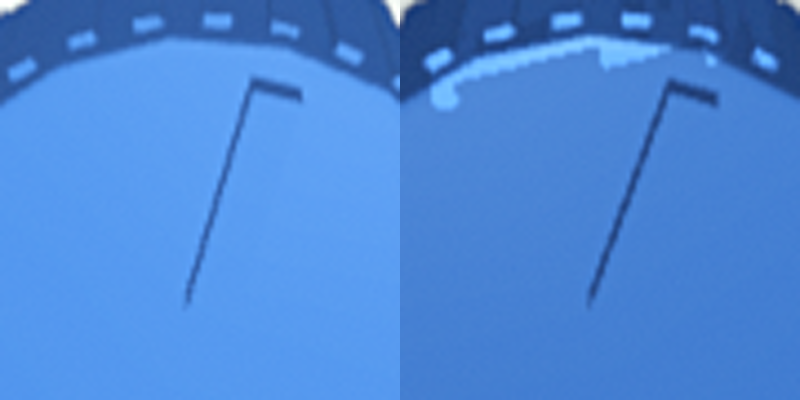

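View pics/s7.png

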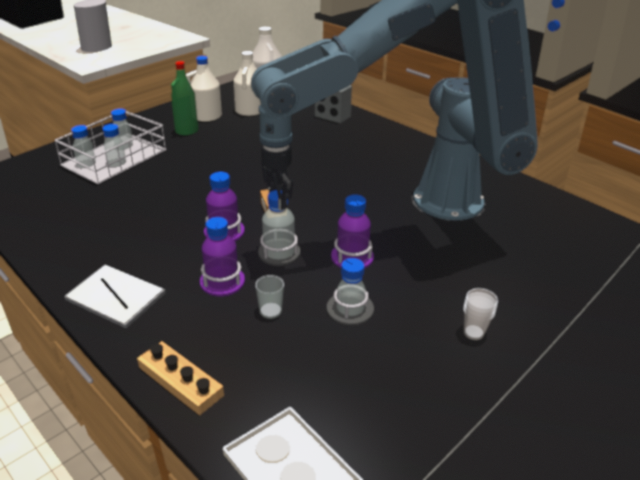

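View pics/top7.png

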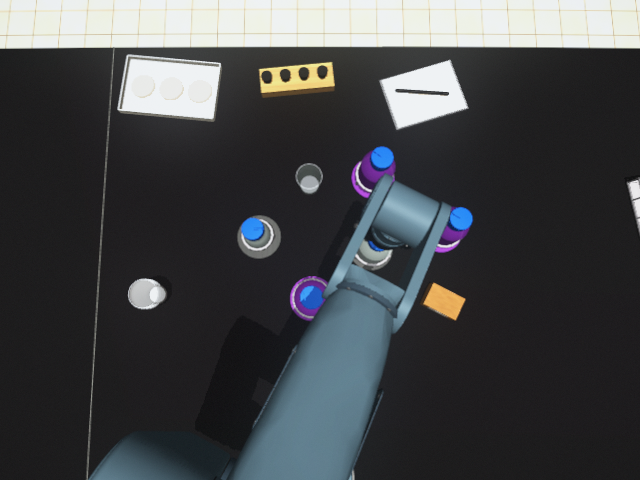

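The rib has turned 54.8° → 144.5°, which is 89.7° from the stop. The cap is still held (width 0.59, torque and force small). In the scene and top views everything else is where it was. Handing in.

```bash
python3 -c "
from workcell import manip
print(manip.close_job())"; python3 st.py
```

```text
the job is handed in; nothing more can be done
None
the job is handed in; nothing more can be done
```

The larger bottle's cap is screwed down to its stop, backed off a quarter turn and still held in the gripper. The job was handed in at about 11 s of the 61 s allowed.

- **Screwing down:** I gripped the clear tall bottle's cap and turned it clockwise about 2.6 rad. The torque then rose from 0.12 to 2.2 N m and the fingers slipped about 9° on the cap, so it had bottomed out.
- **Backing off:** The first back-off moved the tool 89.1° but the cap's rib only 86.7°. The 2.4° difference was the tool springing back from the stop. I added 0.055 rad, and the rib then measured 89.7° from the stop, good to a degree or two because the rib angle comes from the pictures.
- **Side load:** The grip was about 2 mm off the cap's axis at first, giving up to about 12 N sideways at the readings I took. I corrected the centring partway through.
- **Last checks:** The gripper opening was 0.59, the force about 5 N and the torque about 0.1 N m on the thread. In the final scene and top pictures the smaller bottle's cap and the other things looked unmoved. That was by eye; I did not measure them again.

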